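Clip a lidded food dish shut and close its air vent

ROBOT

A 6-joint arm with a two-finger parallel gripper is mounted at the origin on a cart in front of the work surface, level with it; the furniture and walls round the work are solid. World frame = base frame: x ahead of the robot, y to its left, z up, the work surface at z = 0. Lengths are in m, angles in rad, forces in N, time in s.
With the tool pointing down it reaches from about 0.4 to 0.825 m from the base axis. Payload 7 kg.
Tool frame: the origin (TCP) lies on the centre line of the jaws, within the pads' length; the fingertips stand 14 mm ahead of it and the grasp point (between the pads) lies 5 mm behind it; z points along the fingers, y is the line along which they close (so a half turn about z gives the same grasp; the last joint's range is limited). The gripper opens to 88 mm and grips with 3 to 60 N. Pads are 19 mm wide; open, the fingers measure 130 mm over their backs; the gripper's body (78 mm by 193 mm) begins 47 mm behind the grasp point.
Start: joints at [-1.02, 0.359, 0.012, 0, -1.224, -0.288], TCP at [0.175, -0.652, 0.216] pointing down, gripper open.
Joint ranges: [-3.07, 3.07], [-1.43, 2.12], [-1.02, 1.25], [-3.03, 1.67], [-3.05, -0], [-3.03, 3.03]. Speed limits (rad/s): [2.39, 2.39, 3.01, 3.14, 3.14, 3.14].

INTERFACE

Orientations are given as [roll, pitch, yaw] about the fixed x, y, z axes, in that order (R = Rz(yaw) Ry(pitch) Rx(roll)).
In Python, from station import arm gives the robot as it stands.
- The arm moves only by the tool move_arm, never from a script. Its argument "rows" is a list of rows, each an object with "translation": the shift along the tool's x, y, z in cm, a list of three; "rot": the turn, a rotation vector about the tool's x, y, z in degrees, a list of three; "hand": the closure, from 0 (fully open) to 1 (shut). A call has 1 to 8 rows; each row is the pose to reach, as a shift and turn from the pose commanded when the call began, along the tool's axes at that moment; what a row does not reach only later rows make up. A row lasts 1/12 s, in which the tool goes at most 41.7 mm and 7.16 degrees, less where a joint would pass 70% of its speed; a pose out of reach is approached as far as the arm can. A call with a gripper value outside its range is refused whole. The fingers move at their own pace and stop on an object; "squeeze" is the grip in N (left out, the last holds). Time passes only in rows, so rows that repeat a pose let the fingers close. It gives the time, the measured TCP pose, the force, the opening and the grip force at its end, in the units of the state.
- arm.get_state(): the state, without advancing time (a new reading comes with each control period).
- arm.grab_frame(name): name is "side" or "top"; returns (picture, depth): 400x640x3 uint8, red, green, blue; 400x640 float32, m along the optical axis (not along the pixel's ray), 0 where there is no reading.
- arm.camera_params(name): a dict with "vfov" (degrees; the focal length in pixels is half the picture's height over the tangent of half this angle, whatever the lens; pixels are square), "cx", "cy" (the principal point, pixels), "k1" (the pictures are not rectified: a ray, as slopes to the right and down, at radius r is drawn at 1 + k1 r^2 times it, then the intrinsics apply), "position" and "orientation" of the camera in the world. Camera axes: x right, y down, z forward; pixel columns grow to the right and rows downward; lengths in m; the calibration is good to about 2 mm. A picture is of the moment at which its call begins. camera_params takes no time and is no camera call.
- arm.job_done(): hands the job in; it is judged then, once.
Trained networks look in the newest picture that a camera, given by its name, has taken for a name from the list of things; names that differ only in an ending like _2 or _b are one class to them, and where a whole thing is asked for, a point or a joint stands for the part that bears it (a point fixed in the world has none). Each returns a list of dicts, best first, with "p" (0 to 1); they miss things now and then, are a little off and sometimes report something else, mostly with a low value. They report only what shows in the picture. A call takes as long as a camera call.
- arm.search_frame(label, camera): "point" ([x, y, z] in m, in the coordinates of the camera as it stood for that picture, good to about 4 mm: the middle of the surface that is visible of it).
- arm.pinpoint(label, camera): "point" ([x, y, z] in m, in the coordinates of the camera as it stood for that picture, good to about 4 mm: a listed point, or the origin of a listed thing).
The state is a dict: "t": time; "q": joint angles; "qd": joint speeds; "joint_efforts": joint torques, N m; "eef_pos": TCP position; "ee_rot": TCP orientation; "force": force on the tool from outside, world axes, zero at the start; "moment": the same for the moment, N m; "width": finger opening in m; "gripper_force": force on a finger pad.
Only numpy, scipy, OpenCV 4.12 (cv2) and the standard library are available. Lean on these libraries where they do the work, as an engineer would, in place of code of your own. Each camera call takes 0.05 s, during which the arm holds its last target. There are 200 camera calls.

TASK

The lid of the white stoneware dish is on, but not yet fastened. With a gently pressing fingertip, first press down the end clip farthest from the round vent cap until it lies against the end of the dish, then likewise the end clip next to the vent cap, and last press the vent cap fully down, so that the trapped air is driven along the lid and leaves by the vent before it is shut. Leave the dish standing where it is, do not lift it, and do not disturb the cup, the glass or the spoon.

Things in the scene. Friction and masses are not known exactly. Their poses are not given: they have to be found in the camera images.
- food_box: white stoneware dish, 200 x 140 mm at the rim, with a grey plastic lid laid on it (lid 204 x 144 mm, its flat top 74 mm above the worktop); about 1.1 kg, loose. Origin at the centre of the underside; x runs along the dish towards the end with the vent, y across it, z up. It may be turned any way round. The two end clips are hinged at x = +104 mm and x = -104 mm, y = 0, z = 68 mm
- clip_plain (a joint): grey flap clip, 56 mm wide, 33 mm long, 4 mm thick, hinged along y to the lid's end at x = -104 mm, the end without a vent. rad: 0 shut (hanging straight down along the dish's end), 1.57 sticking out level, 1.75 the stop; starts at 1.35 to 1.75. The hinge is stiff and stays where it is left; about 1 N at the flap's end, 4 N at 5 mm from the hinge, moves it
- clip_plain_pad (a point): the place to press: point on the outer (when open: upper) face of that clip, 18 mm from its hinge, mid-width; moves with the clip. Shut, this outer face stands 5 mm (the lip at its end 7 mm) outside the hinge line, so a fingertip going straight down 28 mm past hinge height just outside that, then a few mm inwards, shuts it
- clip_vent (a joint): the same kind of clip at the other end, x = +104 mm, next to the vent cap; same values
- clip_vent_pad (a point): point on the outer (when open: upper) face of the vent-end clip, 18 mm from its hinge, mid-width; it moves with the clip
- vent_cap (a joint): round grey vent cap, 25 mm across, on top of the lid at x = +52 mm, y = 0. m: 0.0045 to 0.006 open (standing that much proud), 0 pushed fully down and shut; a tight plug that stays where it is left and takes about 2 N to push down. Shut, its top is 81 mm above the worktop, 7 mm above the lid, and it is then rigid
- vent_top (a point): centre of the vent cap's top face; 86 to 87 mm above the worktop when open, 81 mm when shut
- espresso_cup: bystander: small white cup, 60 mm wide and 49 mm high, farther back on the worktop; origin at the centre of its underside
- tumbler: bystander: clear drinking glass, 81 mm wide and 93 mm high, farther back; origin at the centre of its underside
- teaspoon: bystander: metal teaspoon 132 mm long lying left of the dish; origin under its centre

How it is judged:
By the outcome, as a careful person would: the job done as asked, in the order asked, and still so for the second after the job is handed in, with the robot touching nothing.
It also fails if it takes over 48 s, if anything falls off the work surface, if the arm or the gripper's body presses on something with over 40 N, if the wrist force passes 120 N, or if a joint passes its speed limit or range.

## Working session

There is one attempt and no reset: what is moved stays moved. The work goes in short steps, Python scripts to look and compute and a tool call to move; the robot and the scene stay as the last step left them, time stands still between calls to the robot, and variables do not carry over. Pictures are saved under pics/ and viewed, at most 10 in all, crops included, and the job is handed in when it is done.

Besides the shell and the picture viewer there is one more tool, called after "Emit:" by a JSON object that holds its "method" and its "body". move_arm: Moves the arm, as the interface text tells. Its arguments: {"type":"object","properties":{"rows":{"type":"array","items":{"type":"object","properties":{"translation":{"type":"array","items":{"type":"number"}},"rot":{"type":"array","items":{"type":"number"}},"hand":{"type":"number"}}}},"squeeze":{"type":"number"}},"required":["rows"]}

```bash
mkdir -p pics; cat > h.py <<'E'
import numpy as np, cv2
from scipy.spatial.transform import Rotation as R
from station import arm
def cam(n):
    p=arm.camera_params(n); return p
def Rc(p):
    o=np.array(p["orientation"],float)
    return o if o.shape==(3,3) else R.from_euler('xyz',o).as_matrix() if o.size==3 else None
def w(p,pt): return np.array(p["position"])+Rc(p)@np.array(pt)
def pix(p,X):
    c=Rc(p).T@(np.array(X)-p["position"]); s=c[:2]/c[2]; s=s*(1+p["k1"]*(s@s)); f=200/np.tan(np.radians(p["vfov"])/2)
    return s*f+[p["cx"],p["cy"]]
def ray(p,u,v):
    f=200/np.tan(np.radians(p["vfov"])/2); d=np.array([(u-p["cx"])/f,(v-p["cy"])/f]); s=d.copy()
    for _ in range(20): s=d/(1+p["k1"]*(s@s))
    return np.array([*s,1])
E
python3 - <<'E'
from h import *
for n in("side","top"):
    im,d=arm.grab_frame(n); cv2.imwrite(f"pics/{n}0.png",im[:,:,::-1]); p=cam(n); print(n,p)
    np.save(f"d_{n}.npy",d)
    for l in["food_box","clip_plain_pad","clip_vent_pad","vent_top","espresso_cup","tumbler","teaspoon"]:
        for r in arm.pinpoint(l,n)[:2]: x=w(p,r["point"]); print(l,round(r["p"],2),x.round(4),pix(p,x).round())
print(arm.get_state())
E
```

```text
side {'vfov': 45.17574270952464, 'cx': 319.9695911411291, 'cy': 198.1503306846307, 'k1': -0.02102075731080077, 'position': array([ 0.52644501, -0.54605575,  0.76495883]), 'orientation': array([-2.45194424, -0.01833201, -0.14180374])}
food_box 0.74 [ 0.5466 -0.0922 -0.0022] [288. 274.]
food_box 0.58 [ 0.7882  0.0699 -0.0008] [396. 193.]
clip_plain_pad 0.57 [ 0.4508 -0.1643  0.0651] [232. 298.]
clip_plain_pad 0.19 [ 0.6474 -0.018   0.0739] [338. 211.]
clip_vent_pad 0.79 [ 0.6495 -0.0171  0.0737] [339. 211.]
vent_top 0.69 [ 0.5945 -0.0611  0.0849] [312. 230.]
tumbler 0.92 [ 0.7696 -0.0938  0.0037] [407. 259.]
teaspoon 0.64 [0.4598 0.1891 0.0014] [235. 166.]
teaspoon 0.34 [ 0.648  -0.0195  0.0743] [338. 212.]
top {'vfov': 46.15392046610772, 'cx': 313.4193000882198, 'cy': 193.3175485125902, 'k1': -0.06051028123681678, 'position': array([0.50656968, 0.02919568, 1.05429421]), 'orientation': array([-3.02082443, -0.00836949, -1.5964014 ])}
food_box 0.67 [ 0.5494 -0.0919 -0.0033] [363. 230.]
clip_plain_pad 0.6 [ 0.4495 -0.1618  0.0738] [402. 275.]
clip_vent_pad 0.56 [ 0.6464 -0.0173  0.0694] [330. 183.]
vent_top 0.42 [ 0.5931 -0.0588  0.0869] [351. 207.]
espresso_cup 0.6 [0.7848 0.0749 0.0035] [287. 129.]
tumbler 0.67 [ 0.7671 -0.0938 -0.0048] [360. 135.]
{'t': 0.8, 'q': array([-1.01989110e+00,  3.58560112e-01,  1.19009900e-02,  1.42008632e-05,
       -1.22408924e+00, -2.88117599e-01]), 'qd': array([-0.00131953, -0.00174126, -0.00011317, -0.00038438, -0.00203359,
        0.00033775]), 'joint_efforts': array([-9.23725361e-05, -5.82289517e+01,  2.93282586e+01,  7.00218469e+00,
        1.26084735e-02, -1.44217811e-06]), 'eef_pos': array([ 0.17533306, -0.65181433,  0.21559005]), 'ee_rot': array([-3.14154287e+00,  8.22911892e-07, -2.87880020e+00]), 'force': array([ 1.27996987,  1.74469898, -0.16009265]), 'moment': array([-0.02300801, -0.03762483, -0.04439057]), 'gripper_force': 0.0, 'width': 0.08806138392387462}
```

View pics/top0.png

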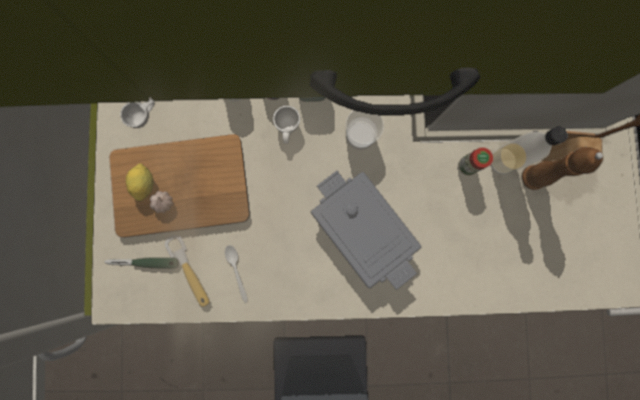

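View pics/side0.png

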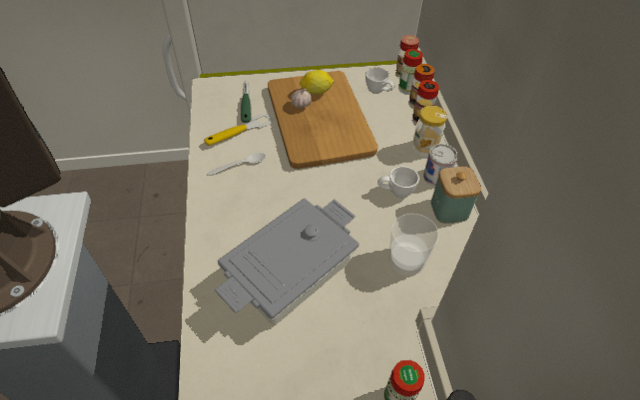

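The top view shows the dish turned about 36°: the vent cap is at (351,207), the vent-end clip at (330,183) and the plain clip at (402,275). The tumbler at (360,135) stands near the vent end. The side view agrees. Next I'll refine the dish pose from depth.

```bash
python3 - <<'E'
from h import *
for n in("top","side"):
    p=cam(n); d=np.load(f"d_{n}.npy"); 
    rs=np.array([[ray(p,u,v) for u in range(640)] for v in range(400)])
    W=(rs*d[...,None])@Rc(p).T+p["position"]
    print(n,"table z",np.median(W[...,2][(d>0)&(abs(W[...,2])<.02)]))
    m=(d>0)&(W[...,2]>.067)&(W[...,2]<.08)&(np.hypot(W[...,0]-.548,W[...,1]+.092)<.16)
    P=W[m]; print("lid z",np.percentile(P[:,2],[10,50,90]).round(4))
    g=np.zeros((400,400),np.uint8); ij=((P[:,:2]-[.348,-.292])*1000).astype(int); ok=((ij>=0)&(ij<400)).all(1); g[ij[ok,1],ij[ok,0]]=255
    g=cv2.morphologyEx(g,cv2.MORPH_CLOSE,np.ones((9,9))); cl=g.copy()
    g=cv2.morphologyEx(g,cv2.MORPH_OPEN,cv2.getStructuringElement(cv2.MORPH_ELLIPSE,(75,75)))
    c=max(cv2.findContours(g,0,2)[0],key=cv2.contourArea); r=cv2.minAreaRect(c); print("rect",np.array(r[0])/1000+[.348,-.292],r[1:])
    a=np.radians(36.4); u=np.array([np.cos(a),np.sin(a)]); 
    Q=W[(d>0)&(W[...,2]>.05)&(W[...,2]<.1)]; s=(Q[:,:2]-[.548,-.092])@u; t=(Q[:,:2]-[.548,-.092])@[-u[1],u[0]]
    for lo in list(range(-145,-90,8))+list(range(98,146,8)):
        k=(s>lo/1000)&(s<lo/1000+.008)&(abs(t)<.045)
        if k.sum()>2: print(lo,k.sum(),"t",np.percentile(t[k],[5,50,95]).round(3),"z",np.median(Q[k,2]).round(4))
    k=(Q[:,2]>.0825)&(np.hypot(s,t)<.1); print("cap",Q[k].mean(0) if k.any() else None, k.sum(), Q[k,2].max() if k.any() else 0)
    k=(d>0)&(abs(W[...,0]-.77)<.07)&(abs(W[...,1]+.094)<.055)&(W[...,2]>.06)&(W[...,2]<.12)
    print("tumbler",W[k].min(0),W[k].max(0),W[k].mean(0))
    k=(d>0)&(W[...,2]>.12)&(W[...,0]>.3)&(W[...,0]<.9)&(abs(W[...,1])<.5)
    if k.any(): print("tall",k.sum(),W[k].min(0),W[k].max(0))
    if n=="top": print("black handle",W[100,350:470:30],W[80,320])
E
```

```text
top table z 0.00028194547292059724
lid z [0.0698 0.0727 0.0755]
rect [ 0.51862161 -0.11127028] ((174.60394287109375, 141.1246337890625), 35.53767776489258)
-137 77 t [-0.021  0.005  0.026] z 0.0719
-129 102 t [-0.021  0.002  0.027] z 0.0714
-121 100 t [-0.022  0.003  0.027] z 0.0717
-113 119 t [-0.028  0.003  0.033] z 0.0712
-105 160 t [-0.038  0.001  0.04 ] z 0.0706
-97 163 t [-0.04 -0.    0.04] z 0.0714
98 151 t [-0.038  0.001  0.04 ] z 0.0707
106 115 t [-0.03   0.001  0.033] z 0.0722
114 103 t [-0.024  0.001  0.026] z 0.0733
122 95 t [-0.024  0.001  0.026] z 0.0731
130 92 t [-0.023  0.001  0.026] z 0.0748
cap [ 0.58897831 -0.05995042  0.08462083] 84 0.08836822996398896
tumbler [ 0.72522025 -0.13330658  0.06016891] [ 0.80285829 -0.0536661   0.09547808] [ 0.76065659 -0.09542259  0.07985148]
tall 70098 [ 0.59513739 -0.49998499  0.12002415] [0.81757193 0.2706861  0.85745244]
black handle [[ 6.03828223e-01  1.55114955e-04  7.56414141e-01]
 [ 8.50167934e-01 -1.43990966e-01 -2.38420754e-03]
 [ 8.44466724e-01 -2.11352852e-01  1.11969904e-02]
 [ 6.02637519e-01 -5.94116205e-02  7.56692700e-
[... 276 characters left out ...]
0.0718
-121 159 t [-0.026 -0.001  0.025] z 0.0715
-113 155 t [-0.026  0.     0.024] z 0.0716
-105 228 t [-0.04  -0.003  0.037] z 0.0708
-97 251 t [-0.041 -0.001  0.04 ] z 0.0709
98 168 t [-0.041 -0.003  0.037] z 0.0708
106 135 t [-0.03  -0.002  0.029] z 0.0722
114 116 t [-0.026 -0.004  0.023] z 0.0731
122 107 t [-0.027 -0.002  0.024] z 0.0735
130 111 t [-0.028 -0.002  0.023] z 0.075
138 3 t [-0.007  0.007  0.016] z 0.0735
cap [ 0.5910998  -0.06170744  0.08437688] 106 0.08733037031165136
tumbler [ 0.72670914 -0.13480675  0.06003342] [ 0.80823744 -0.05347269  0.09526536] [ 0.76929256 -0.09165839  0.07841908]
tall 57947 [ 0.68799282 -0.47825788  0.12000107] [ 0.76523494 -0.23684691  0.62099621]
```

```bash
cat >> h.py <<'E'
A=np.radians(36.4); U=np.array([np.cos(A),np.sin(A)]); N=np.array([-U[1],U[0]]); C=np.array([.5485,-.0917])
def go(s,t,z,yaw=A-np.pi):  # dish-frame s,t (m), TCP height z
    st=arm.get_state(); R0=R.from_euler('xyz',st["ee_rot"]); Rt=R.from_euler('xyz',[np.pi,0,yaw])
    X=np.array([*(C+s*U+t*N),z])
    print("to",X.round(4),"cm",(R0.inv().apply(X-st["eef_pos"])*100).round(2),"deg",np.degrees((R0.inv()*Rt).as_rotvec()).round(2))
def at():
    st=arm.get_state(); d=st["eef_pos"][:2]-C; f=st["force"]
    print("t",round(st["t"],2),"s,t,z mm",(1000*np.array([d@U,d@N,st["eef_pos"][2]])).round(1),"F u,n,z",np.round([f[:2]@U,f[:2]@N,f[2]],2),"w",round(st["width"],4))
E
python3 -c "
from h import *
go(-.124,0,.12)"
```

```text
to [ 0.4487 -0.1653  0.12  ] cm [-39.04  39.88   9.56] deg [ -0.    -0.   -21.34]
```

Emit:
{"method": "move_arm", "body": {"rows": [{"translation": [-39, 39.9, 6], "rot": [0, 0, -21.3], "hand": 1}, {"translation": [-39, 39.9, 6], "rot": [0, 0, -21.3], "hand": 1}, {"translation": [-39, 39.9, 6], "rot": [0, 0, -21.3], "hand": 1}, {"translation": [-39, 39.9, 6], "rot": [0, 0, -21.3], "hand": 1}, {"translation": [-39, 39.9, 6], "rot": [0, 0, -21.3], "hand": 1}, {"translation": [-39, 39.9, 6], "rot": [0, 0, -21.3], "hand": 1}, {"translation": [-39, 39.9, 6], "rot": [0, 0, -21.3], "hand": 1}, {"translation": [-39, 39.9, 6], "rot": [0, 0, -21.3], "hand": 1}], "squeeze": 10}}

```text
t: 1.47
eef_pos: [0.338, -0.3611, 0.1801]
ee_rot: [-3.141, 0.0, -2.507]
force: [0.8, 0.2, -0.7]
width: 0.0396
gripper_force: 0.0
```

```bash
python3 -c "
from h import *
at();go(-.124,0,.12)"
```

```text
t 1.47 s,t,z mm [-329.2  -91.9  180.1] F u,n,z [ 0.74 -0.27 -0.73] w 0.0396
to [ 0.4487 -0.1653  0.12  ] cm [-20.51   9.22   6.01] deg [-0.05  0.02 -0.05]
```

Emit:
{"method": "move_arm", "body": {"rows": [{"translation": [-20.5, 9.2, 6], "rot": [0, 0, 0], "hand": 1}, {"translation": [-20.5, 9.2, 6], "rot": [0, 0, 0], "hand": 1}, {"translation": [-20.5, 9.2, 6], "rot": [0, 0, 0], "hand": 1}, {"translation": [-20.5, 9.2, 6], "rot": [0, 0, 0], "hand": 1}, {"translation": [-20.5, 9.2, 6], "rot": [0, 0, 0], "hand": 1}, {"translation": [-20.5, 9.2, 6], "rot": [0, 0, 0], "hand": 1}, {"translation": [-20.5, 9.2, 6], "rot": [0, 0, 0], "hand": 1}, {"translation": [-20.5, 9.2, 6], "rot": [0, 0, 0], "hand": 1}]}}

```text
t: 2.13
eef_pos: [0.4484, -0.166, 0.1197]
ee_rot: [3.141, -0.001, -2.504]
force: [-0.7, 0.3, -0.2]
width: 0.0004
gripper_force: 0.0
```

```bash
python3 - <<'E'
from h import *
at();go(-.124,0,.092)
im,d=arm.grab_frame("side"); cv2.imwrite("pics/s1.png",cv2.resize(im[180:350,150:400,::-1],None,fx=3,fy=3))
p=cam("side")
for l in["clip_plain_pad","clip_vent_pad","vent_top","food_box"]:
    for r in arm.pinpoint(l,"side")[:1]:
        x=w(p,r["point"]); e=x[:2]-C; print(l,round(r["p"],2),x.round(4),(e@U).round(4),(e@N).round(4))
E
```

```text
t 2.13 s,t,z mm [-124.6   -0.4  119.7] F u,n,z [-0.41  0.64 -0.15] w 0.0004
to [ 0.4487 -0.1653  0.092 ] cm [-0.06  0.04  2.77] deg [ 0.02 -0.03  0.13]
clip_plain_pad 0.66 [ 0.4492 -0.1623  0.0671] -0.1219 0.0021
clip_vent_pad 0.59 [ 0.6483 -0.0188  0.0742] 0.1235 -0.0005
vent_top 0.54 [ 0.5923 -0.0641  0.0892] 0.0516 -0.0038
food_box 0.66 [ 0.5469 -0.0899 -0.0029] -0.0002 0.0024
```

View pics/s1.png

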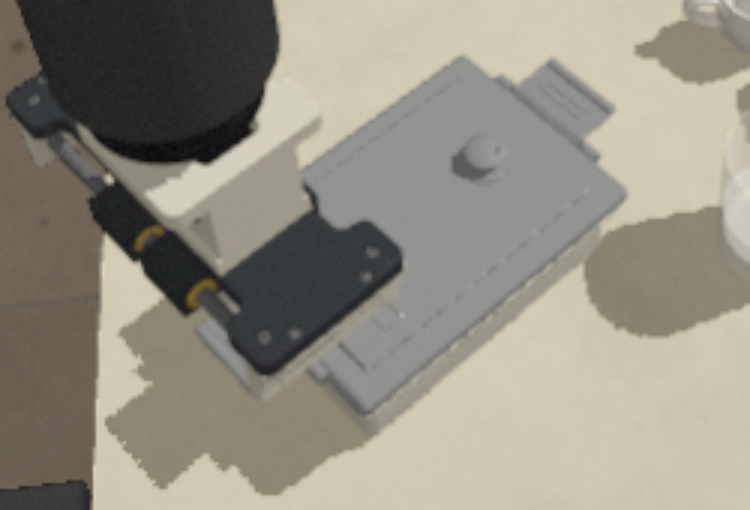

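Crop: the closed fingers hang over the plain clip at about (220,350), in line with it. Pressing down now.

Emit:
{"method": "move_arm", "body": {"rows": [{"translation": [0, 0, 1.5], "rot": [0, 0, 0], "hand": 1}, {"translation": [0, 0, 3], "rot": [0, 0, 0], "hand": 1}, {"translation": [0, 0, 3.5], "rot": [0, 0, 0], "hand": 1}, {"translation": [0, 0, 4], "rot": [0, 0, 0], "hand": 1}, {"translation": [0, 0, 4.5], "rot": [0, 0, 0], "hand": 1}, {"translation": [0, 0, 5], "rot": [0, 0, 0], "hand": 1}]}}

```text
t: 2.88
eef_pos: [0.4484, -0.1675, 0.0701]
ee_rot: [-3.141, 0.001, -2.507]
force: [0.1, -0.3, 0.6]
width: 0.0008
gripper_force: 0.0
```

```bash
python3 -c "
from h import *
at()"
```

```text
t 2.88 s,t,z mm [-125.5   -1.6   70.1] F u,n,z [-0.11 -0.31  0.63] w 0.0008
```

Emit:
{"method": "move_arm", "body": {"rows": [{"translation": [0, 0, 0.5], "rot": [0, 0, 0], "hand": 1}, {"translation": [0, 0, 1], "rot": [0, 0, 0], "hand": 1}, {"translation": [0, 0, 1.6], "rot": [0, 0, 0], "hand": 1}, {"translation": [0, 0, 1.6], "rot": [0, 0, 0], "hand": 1}, {"translation": [-0.2, 0, 1.6], "rot": [0, 0, 0], "hand": 1}, {"translation": [-0.35, 0, 1.6], "rot": [0, 0, 0], "hand": 1}, {"translation": [-0.35, 0, 1.6], "rot": [0, 0, 0], "hand": 1}]}}

```text
t: 3.47
eef_pos: [0.4503, -0.1651, 0.0539]
ee_rot: [3.141, -0.001, -2.507]
force: [-2.8, -2.3, 0.5]
width: 0.0002
gripper_force: 1.3
```

```bash
python3 -c "
from h import *
at()"
```

```text
t 3.47 s,t,z mm [-122.5   -0.8   53.9] F u,n,z [-3.6  -0.18  0.46] w 0.0002
```

Emit:
{"method": "move_arm", "body": {"rows": [{"translation": [-0.1, 0, 0], "rot": [0, 0, 0], "hand": 1}, {"translation": [-0.1, 0, 0], "rot": [0, 0, 0], "hand": 1}]}}

```text
t: 3.63
eef_pos: [0.4511, -0.1645, 0.0539]
ee_rot: [3.141, -0.001, -2.507]
force: [-3.3, -2.3, 1.5]
width: 0.0006
gripper_force: 1.7
```

```bash
python3 -c "
from h import *
at(); arm.grab_frame('top'); at()"
```

```text
t 3.63 s,t,z mm [-121.6   -0.8   53.9] F u,n,z [-4.02  0.1   1.52] w 0.0006
t 3.68 s,t,z mm [-121.6   -0.8   53.9] F u,n,z [-4.1   1.14  0.92] w 0.0004
```

Emit:
{"method": "move_arm", "body": {"rows": [{"translation": [1, 0, 0], "rot": [0, 0, 0], "hand": 1}, {"translation": [1.5, 0, -1], "rot": [0, 0, 0], "hand": 1}, {"translation": [1.5, 0, -4.5], "rot": [0, 0, 0], "hand": 1}, {"translation": [-3, 0, -8], "rot": [0, 0, 0], "hand": 1}, {"translation": [-7, 0, -8], "rot": [0, 0, 0], "hand": 1}, {"translation": [-11, 0, -8], "rot": [0, 0, 0], "hand": 1}, {"translation": [-15, -0.5, -8], "rot": [0, 0, 0], "hand": 1}, {"translation": [-19, -1, -8], "rot": [0, 0, 0], "hand": 1}]}}

```text
t: 4.35
eef_pos: [0.6068, -0.062, 0.1362]
ee_rot: [-3.14, 0.004, -2.507]
force: [-0.1, 0.3, 0.2]
width: 0.0007
gripper_force: 0.0
```

```bash
python3 - <<'E'
from h import *
at()
im,d=arm.grab_frame("side"); cv2.imwrite("pics/s2.png",cv2.resize(im[180:350,150:400,::-1],None,fx=3,fy=3))
p=cam("side")
for l in["clip_plain_pad","clip_vent_pad","vent_top","food_box"]:
    for r in arm.pinpoint(l,"side")[:1]:
        x=w(p,r["point"]); e=x[:2]-C; print(l,round(r["p"],2),x.round(4),(e@U).round(4),(e@N).round(4))
E
```

```text
t 4.35 s,t,z mm [ 64.6 -10.7 136.2] F u,n,z [0.08 0.34 0.16] w 0.0007
clip_plain_pad 0.66 [ 0.4513 -0.1628  0.0585] -0.1204 0.0005
clip_vent_pad 0.67 [ 0.6452 -0.0169  0.076 ] 0.1222 0.0029
food_box 0.63 [ 0.5481 -0.0891 -0.0027] 0.0012 0.0023
```

View pics/s2.png

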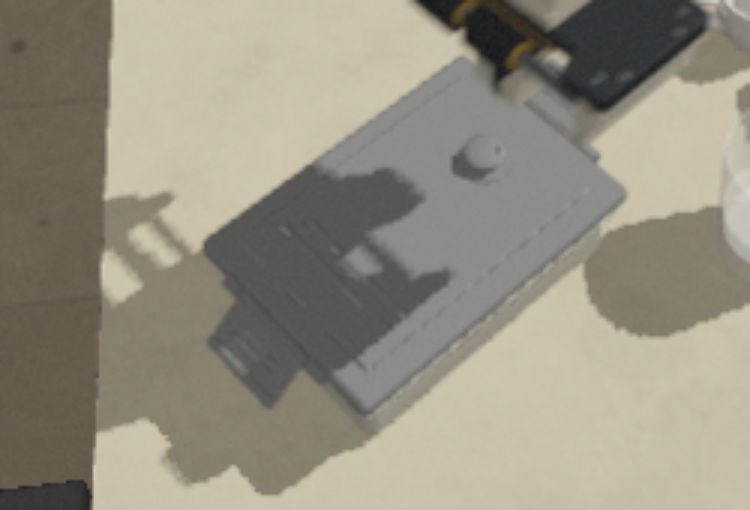

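The plain clip still sticks out, at about (260,350) in the crop, though it's lower than before. I'll measure its profile.

```bash
cat >> h.py <<'E'
def prof(n,rng,T=.02):
    im,d=arm.grab_frame(n); p=cam(n)
    rs=np.array([[ray(p,u,v) for u in range(640)] for v in range(400)]); W=(rs*d[...,None])@Rc(p).T+p["position"]
    e=W[...,:2]-C; s=e@U; t=e@N
    for lo in rng:
        k=(d>0)&(s>lo/1000)&(s<lo/1000+.004)&(abs(t)<T)&(W[...,2]<.1)
        z=W[...,2][k]
        if k.any(): print(n,lo,k.sum(),(1000*np.percentile(z,[5,25,50,75,95])).round())
    return im,d
E
python3 - <<'E'
from h import *
for n in("top","side"):
    im,d=prof(n,range(-152,-95,4))
cv2.imwrite("pics/t2.png",cv2.resize(arm.grab_frame("top")[0][150:310,280:440,::-1],None,fx=3.5,fy=3.5))
E
```

```text
top -152 34 [-3. -1.  0.  1.  3.]
top -148 32 [-3. -1.  0.  2.  3.]
top -144 28 [-3. -0.  0.  2.  4.]
top -136 1 [48. 48. 48. 48. 48.]
top -132 28 [49. 52. 53. 55. 55.]
top -128 33 [52. 54. 56. 56. 59.]
top -124 27 [55. 57. 58. 60. 62.]
top -120 36 [60. 61. 63. 64. 66.]
top -116 29 [63. 65. 66. 67. 69.]
top -112 35 [67. 68. 69. 70. 71.]
top -108 35 [69. 70. 71. 72. 73.]
top -104 39 [66. 68. 70. 71. 73.]
top -100 35 [68. 70. 71. 72. 73.]
top -96 36 [67. 70. 72. 72. 73.]
side -152 51 [-1. -0.  1.  2.  2.]
side -148 55 [-1.  0.  1.  2.  3.]
side -144 46 [-1. -0.  1.  1.  2.]
side -140 55 [-2. -1.  0.  1.  2.]
side -136 47 [-0.  0.  1.  1.  2.]
side -132 83 [-1.  1.  2. 53. 55.]
side -128 109 [-1.  1. 53. 55. 57.]
side -124 113 [-1.  1. 55. 57. 59.]
side -120 97 [-0.  1. 60. 61. 62.]
side -116 88 [ 0. 60. 62. 64. 67.]
side -112 81 [ 1. 63. 66. 67. 69.]
side -108 90 [-0.  2. 69. 71. 72.]
side -104 81 [-1.  3. 70. 71. 73.]
side -100 75 [-1.  2. 69. 70. 72.]
side -96 83 [ 0.  2. 70. 71. 72.]
```

View pics/t2.png

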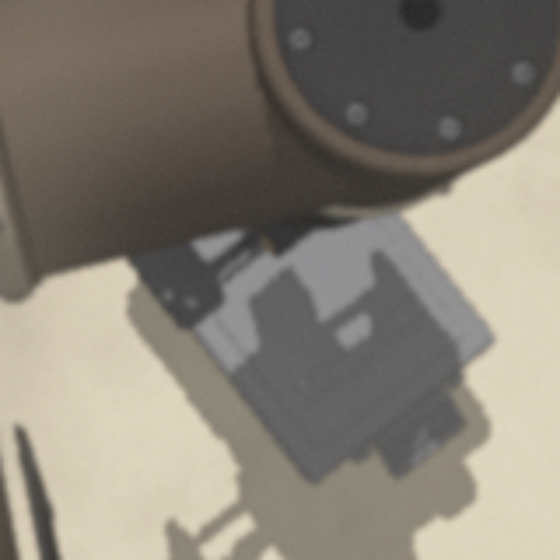

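Both views now show the plain clip about 35° below level: the end is at z≈50 mm, near (430,440) in the crop. It isn't shut, so I'll go back and press again, checking with a picture before letting go.

Emit:
{"method": "move_arm", "body": {"rows": [{"translation": [4, 0.5, 0], "rot": [0, 0, 0], "hand": 1}, {"translation": [8, 1, 0], "rot": [0, 0, 0], "hand": 1}, {"translation": [12, 1.1, 0], "rot": [0, 0, 0], "hand": 1}, {"translation": [16, 1.1, 0], "rot": [0, 0, 0], "hand": 1}, {"translation": [18.9, 1.1, 1], "rot": [0, 0, 0], "hand": 1}, {"translation": [18.9, 1.1, 4], "rot": [0, 0, 0], "hand": 1}, {"translation": [18.9, 1.1, 5.5], "rot": [0, 0, 0], "hand": 1}, {"translation": [18.9, 1.1, 6], "rot": [0, 0, 0], "hand": 1}]}}

```text
t: 5.42
eef_pos: [0.4435, -0.1671, 0.0727]
ee_rot: [3.14, -0.001, -2.509]
force: [0.1, -0.5, -0.4]
width: 0.0003
gripper_force: 0.0
```

```bash
python3 -c "
from h import *
at(); go(-.123,0,.054)"
```

```text
t 5.42 s,t,z mm [-129.2    1.6   72.7] F u,n,z [-0.21 -0.48 -0.43] w 0.0003
to [ 0.4495 -0.1647  0.054 ] cm [-0.63 -0.16  1.87] deg [ 0.07 -0.07 -0.17]
```

Emit:
{"method": "move_arm", "body": {"rows": [{"translation": [-0.3, -0.1, 0.5], "rot": [0, 0, 0], "hand": 1}, {"translation": [-0.6, -0.2, 1], "rot": [0, 0, 0], "hand": 1}, {"translation": [-0.6, -0.2, 1.5], "rot": [0, 0, 0], "hand": 1}, {"translation": [-0.6, -0.2, 1.9], "rot": [0, 0, 0], "hand": 1}, {"translation": [-0.6, -0.2, 1.9], "rot": [0, 0, 0], "hand": 1}]}}

```text
t: 5.83
eef_pos: [0.4521, -0.1643, 0.0545]
ee_rot: [3.141, -0.0, -2.507]
force: [1.1, -0.6, -0.1]
width: 0.0006
gripper_force: 0.1
```

```bash
python3 - <<'E'
from h import *
at()
im,d=prof("side",range(-148,-90,4),.03)
cv2.imwrite("pics/s3.png",cv2.resize(im[230:330,180:320,::-1],None,fx=5,fy=5)); at()
E
```

```text
t 5.83 s,t,z mm [-120.6   -1.2   54.5] F u,n,z [ 0.57 -1.16 -0.05] w 0.0006
side -148 75 [-1. -0.  0.  1.  3.]
side -144 79 [-1. -0.  1.  2.  3.]
side -140 76 [-1.  0.  1.  2.  2.]
side -136 76 [-1. -0.  1.  2.  3.]
side -132 80 [-2. -0.  1.  2. 95.]
side -128 65 [-1.  0.  1.  2. 80.]
side -124 41 [-1.  0.  2.  3. 55.]
side -120 5 [-1.  0.  1.  3. 42.]
t 5.88 s,t,z mm [-120.7   -1.2   54.8] F u,n,z [ 0.08 -0.12 -0.82] w 0.0006
```

View pics/s3.png

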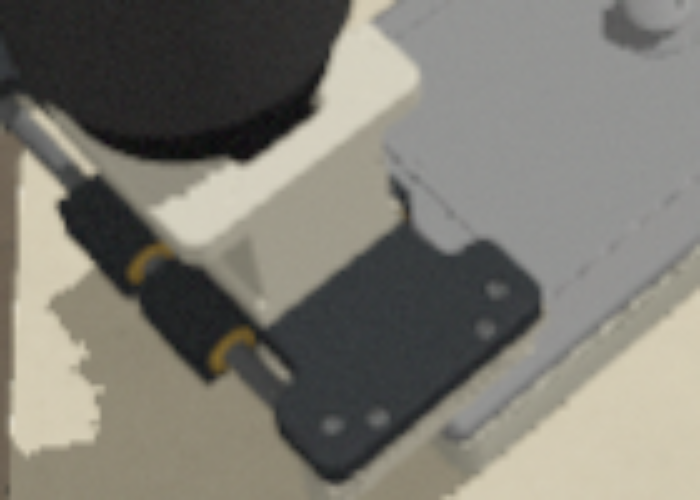

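The clip no longer sticks out past the gripper, so it has been pushed down. Next I press inwards.

Emit:
{"method": "move_arm", "body": {"rows": [{"translation": [-0.15, 0.1, 0.1], "rot": [0, 0, 0], "hand": 1}, {"translation": [-0.3, 0.1, 0.1], "rot": [0, 0, 0], "hand": 1}, {"translation": [-0.3, 0.1, 0.1], "rot": [0, 0, 0], "hand": 1}]}}

```text
t: 6.13
eef_pos: [0.4526, -0.1622, 0.0538]
ee_rot: [3.141, -0.002, -2.507]
force: [-2.3, -4.9, 1.8]
width: 0.0002
gripper_force: 2.3
```

```bash
python3 - <<'E'
from h import *
at()
E
```

```text
t 6.13 s,t,z mm [-119.1    0.2   53.8] F u,n,z [-4.77 -2.6   1.84] w 0.0002
```

Emit:
{"method": "move_arm", "body": {"rows": [{"translation": [0.5, 0, 0], "rot": [0, 0, 0], "hand": 1}, {"translation": [1.5, 0, 0], "rot": [0, 0, 0], "hand": 1}, {"translation": [3, 0, 0], "rot": [0, 0, 0], "hand": 1}, {"translation": [4, 0, 0], "rot": [0, 0, 0], "hand": 1}, {"translation": [4, 0, -3], "rot": [0, 0, 0], "hand": 1}, {"translation": [4, 0, -6.5], "rot": [0, 0, 0], "hand": 1}, {"translation": [0, 0, -8], "rot": [0, 0, 0], "hand": 1}, {"translation": [-4, 0, -8], "rot": [0, 0, 0], "hand": 1}]}}

```text
t: 6.8
eef_pos: [0.4874, -0.1392, 0.1387]
ee_rot: [-3.137, 0.006, -2.51]
force: [1.2, -0.8, 0.1]
width: 0.0006
gripper_force: 0.0
```

Emit:
{"method": "move_arm", "body": {"rows": [{"translation": [-4, 0, 0], "rot": [0, 0, 0], "hand": 1}, {"translation": [-8, 0, 0], "rot": [0, 0, 0], "hand": 1}, {"translation": [-12, 0, 0], "rot": [0, 0, 0], "hand": 1}, {"translation": [-16, 0, 0], "rot": [0, 0, 0], "hand": 1}, {"translation": [-20, 0, 0], "rot": [0, 0, 0], "hand": 1}]}}

```text
t: 7.22
eef_pos: [0.6478, -0.0192, 0.134]
ee_rot: [3.141, 0.0, -2.508]
force: [0.7, -1.5, 1.1]
width: 0.0005
gripper_force: 0.0
```

```bash
python3 - <<'E'
from h import *
at()
im,d=prof("side",range(-148,-90,4),.02)
im,d=prof("top",range(-148,-90,4),.02)
cv2.imwrite("pics/s4.png",cv2.resize(arm.grab_frame("side")[0][180:350,180:400,::-1],None,fx=3,fy=3)); at()
E
```

```text
t 7.22 s,t,z mm [123.   -0.6 134. ] F u,n,z [-0.33 -1.61  1.12] w 0.0005
side -148 53 [-1.  0.  1.  2.  3.]
side -144 50 [-1.  0.  1.  2.  3.]
side -140 53 [-0.  0.  1.  2.  3.]
side -136 46 [-2. -0.  1.  2.  2.]
side -132 53 [-1.  0.  1.  2.  3.]
side -128 81 [-0.  1.  2. 48. 50.]
side -124 107 [-1.  1. 49. 51. 52.]
side -120 124 [-1.  2. 52. 55. 58.]
side -116 96 [-0.  3. 58. 61. 63.]
side -112 88 [ 0. 61. 63. 65. 67.]
side -108 86 [-0. 65. 68. 69. 71.]
side -104 85 [-1.  2. 70. 71. 73.]
side -100 75 [-0.  2. 69. 70. 71.]
side -96 80 [-0.  2. 70. 71. 72.]
side -92 84 [-1.  3. 70. 71. 73.]
top -148 32 [-4. -1. -0.  1.  3.]
top -144 36 [-2. -0.  1.  2.  4.]
top -140 32 [-3. -1. -0.  1.  2.]
top -136 5 [1. 3. 3. 5. 5.]
top -132 1 [43. 43. 43. 43. 43.]
top -128 26 [47. 48. 50. 51. 52.]
top -124 26 [48. 50. 51. 53. 55.]
top -120 30 [56. 57. 59. 60. 61.]
top -116 29 [60. 62. 64. 65. 67.]
top -112 31 [65. 67. 68. 70. 72.]
top -108 34 [68. 69. 71. 72. 73.]
top -104 39 [68. 70. 71. 72. 74.]
top -100 37 [68. 69. 71. 72. 74.]
top -96 35 [68. 69. 70. 71. 73.]
top -92 38 [68. 70. 71. 72. 73.]
t 7.37 s,t,z mm [123.5  -0.3 132.7] F u,n,z [-0.3  -0.21  0.2 ] w 0.0003
```

View pics/s4.png

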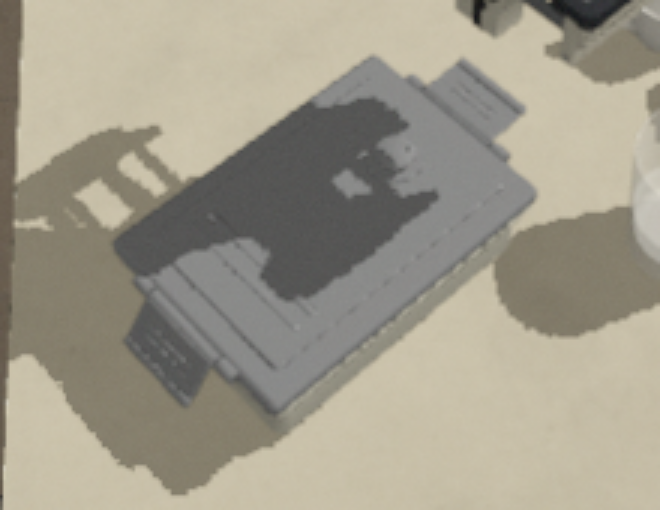

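The plain clip, at about (170,350) in the crop, is now about 45° down but still not shut. I'll check the real fingertip geometry from the depth images.

```bash
python3 - <<'E'
from h import *
st=arm.get_state(); X=st["eef_pos"]; Rt=R.from_euler('xyz',st["ee_rot"]).as_matrix(); print(st["ee_rot"])
for n in("side","top"):
    im,d=arm.grab_frame(n); p=cam(n)
    rs=np.array([[ray(p,u,v) for u in range(640)] for v in range(400)]); W=(rs*d[...,None])@Rc(p).T+p["position"]
    T=((W-X)@Rt)*1000
    for lo in range(-60,32,4):
        k=(d>0)&(T[...,2]>lo)&(T[...,2]<lo+4)&(abs(T[...,0])<70)&(abs(T[...,1])<110)
        if k.sum()>3: print(n,lo,k.sum(),"x",np.percentile(T[...,0][k],[2,50,98]).round(),"y",np.percentile(T[...,1][k],[2,50,98]).round())
E
```

```text
[ 3.14105319e+00 -1.00273082e-03 -2.50565064e+00]
side -52 5 x [ 6. 11. 12.] y [-21. -20. -18.]
side -48 9 x [ 3.  9. 12.] y [-20. -20. -17.]
side -44 16 x [-0. 11. 13.] y [-20. -18.  13.]
side -40 27 x [ 1. 11. 13.] y [-19.  -5.  14.]
side -36 35 x [-5. 10. 13.] y [-18.  -3.  13.]
side -32 30 x [-6. 10. 12.] y [-18.  -8.  13.]
side -28 40 x [-11.  10.  13.] y [-18. -11.  14.]
side -24 35 x [-10.  11.  13.] y [-18.  -9.  12.]
side -20 35 x [-9. 11. 12.] y [-18.  -8.  13.]
side -16 13 x [-5. 10. 11.] y [-17.  -5.  12.]
```

```bash
python3 - <<'E'
from h import *
st=arm.get_state(); X=st["eef_pos"]; Rt=R.from_euler('xyz',st["ee_rot"]).as_matrix()
im,d=arm.grab_frame("side"); p=cam("side")
for z in(-20,-14,-5,0,5,10,14):
    P=X+Rt@np.array([9,0,z])/1000; u,v=pix(p,P); c=(Rc(p).T@(P-p["position"]))[2]
    print(z,(round(u),round(v)),"depth",d[round(v),round(u)].round(3),"expect",c.round(3),im[round(v),round(u)])
u,v=pix(p,X).astype(int); o=cv2.resize(im[v-50:v+50,u-70:u+70,::-1],None,fx=5,fy=5)
for z in(-14,0,14):
    q=(pix(p,X+Rt@np.array([9,0,z])/1000)-[u-70,v-50])*5; cv2.circle(o,tuple(int(a) for a in q),4,(0,0,255),-1)
cv2.imwrite("pics/s5.png",o)
E
```

```text
-20 (336, 186) depth 0.81 expect 0.81 [25 25 24]
-14 (336, 188) depth 0.809 expect 0.815 [28 31 30]
-5 (335, 192) depth 1.007 expect 0.822 [204 196 173]
0 (335, 194) depth 0.997 expect 0.826 [204 195 174]
5 (335, 196) depth 0.995 expect 0.83 [202 196 172]
10 (335, 197) depth 0.992 expect 0.833 [203 194 172]
14 (335, 199) depth 0.99 expect 0.837 [188 181 163]
```

View pics/s5.png

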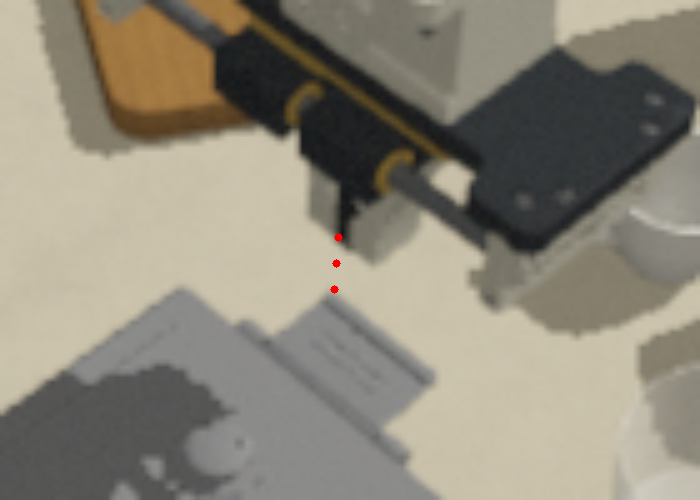

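The red dots mark where the fingertip should be, and the real tips end near tool z ≈ −13 mm, about 26 mm short of the stated +14. That explains why the clip stopped halfway. From here on I use tip height = TCP + 13 mm.

Emit:
{"method": "move_arm", "body": {"rows": [{"translation": [4, 0, 0], "rot": [0, 0, 0], "hand": 1}, {"translation": [8, 0, 0], "rot": [0, 0, 0], "hand": 1}, {"translation": [12, 0, 0], "rot": [0, 0, 0], "hand": 1}, {"translation": [16, 0, 0], "rot": [0, 0, 0], "hand": 1}, {"translation": [20, 0, 1], "rot": [0, 0, 0], "hand": 1}, {"translation": [24, 0, 3], "rot": [0, 0, 0], "hand": 1}, {"translation": [24.7, 0, 5.5], "rot": [0, 0, 0], "hand": 1}, {"translation": [24.7, 0, 5.5], "rot": [0, 0, 0], "hand": 1}]}}

```text
t: 8.18
eef_pos: [0.4417, -0.1677, 0.0762]
ee_rot: [3.138, -0.003, -2.512]
force: [-1.2, -0.1, -0.3]
width: 0.0006
gripper_force: 0.0
```

```bash
python3 - <<'E'
from h import *
at(); go(-.124,0,.028)
st=arm.get_state(); X=st["eef_pos"]; Rt=R.from_euler('xyz',st["ee_rot"]).as_matrix()
im,d=arm.grab_frame("side"); p=cam("side")
rs=np.array([[ray(p,u,v) for u in range(640)] for v in range(400)]); W=(rs*d[...,None])@Rc(p).T+p["position"]
T=((W-X)@Rt)*1000
for y in range(-115,115,10):
    k=(d>0)&(abs(T[...,0])<45)&(T[...,1]>y)&(T[...,1]<y+10)&(T[...,2]>-150)&(W[...,2]>.082)
    if k.sum()>3: print(y,k.sum(),"lowest tool z",np.percentile(T[...,2][k],98).round(),"x",np.percentile(T[...,0][k],[2,98]).round())
E
```

```text
t 8.18 s,t,z mm [-131.1    2.2   76.2] F u,n,z [-1.04  0.64 -0.3 ] w 0.0006
to [ 0.4487 -0.1653  0.028 ] cm [-0.72 -0.24  4.81] deg [ 0.22 -0.19 -0.31]
-105 382 lowest tool z -101.0 x [-37.  36.]
-95 602 lowest tool z -78.0 x [-38.  38.]
-85 417 lowest tool z -113.0 x [-38.  38.]
-75 321 lowest tool z -118.0 x [-32.  35.]
-65 266 lowest tool z -95.0 x [-25.  27.]
-55 544 lowest tool z -94.0 x [-23.  29.]
-45 173 lowest tool z -85.0 x [-38.  37.]
-35 146 lowest tool z -84.0 x [-39.  38.]
-25 102 lowest tool z -21.0 x [ 6. 38.]
-15 78 lowest tool z -86.0 x [23. 38.]
-5 76 lowest tool z -83.0 x [23. 38.]
5 81 lowest tool z -86.0 x [24. 38.]
15 72 lowest tool z -86.0 x [24. 38.]
25 56 lowest tool z -84.0 x [25. 38.]
35 28 lowest tool z -91.0 x [24. 31.]
45 31 lowest tool z -92.0 x [24. 31.]
55 48 lowest tool z -91.0 x [25. 31.]
65 121 lowest tool z -92.0 x [25. 39.]
75 149 lowest tool z -78.0 x [20. 39.]
85 77 lowest tool z -96.0 x [20. 39.]
```

Emit:
{"method": "move_arm", "body": {"rows": [{"translation": [-0.6, -0.2, 0], "rot": [0, 0, 0], "hand": 1}, {"translation": [-0.6, -0.2, 0], "rot": [0, 0, 0], "hand": 1}, {"translation": [-0.6, -0.2, 1], "rot": [0, 0, 0], "hand": 1}, {"translation": [-0.6, -0.2, 1.5], "rot": [0, 0, 0], "hand": 1}, {"translation": [-0.6, -0.2, 2], "rot": [0, 0, 0], "hand": 1}, {"translation": [-0.6, -0.2, 2], "rot": [0, 0, 0], "hand": 1}]}}

```text
t: 8.73
eef_pos: [0.4544, -0.1636, 0.0584]
ee_rot: [3.141, -0.001, -2.506]
force: [-0.8, 0.6, -1.3]
width: 0.0007
gripper_force: 0.0
```

```bash
python3 - <<'E'
from h import *
at(); go(-.124,0,.028)
E
```

```text
t 8.73 s,t,z mm [-118.4   -2.    58.4] F u,n,z [-0.31  0.92 -1.26] w 0.0007
to [ 0.4487 -0.1653  0.028 ] cm [0.55 0.2  3.04] deg [ 0.03 -0.04 -0.01]
```

Emit:
{"method": "move_arm", "body": {"rows": [{"translation": [0.5, 0.2, 0], "rot": [0, 0, 0], "hand": 1}, {"translation": [0.5, 0.2, 0.5], "rot": [0, 0, 0], "hand": 1}, {"translation": [0.5, 0.2, 1], "rot": [0, 0, 0], "hand": 1}, {"translation": [0.5, 0.2, 1.5], "rot": [0, 0, 0], "hand": 1}, {"translation": [0.5, 0.2, 2], "rot": [0, 0, 0], "hand": 1}, {"translation": [0.5, 0.2, 2.5], "rot": [0, 0, 0], "hand": 1}, {"translation": [0.5, 0.2, 3], "rot": [0, 0, 0], "hand": 1}, {"translation": [0.5, 0.2, 3], "rot": [0, 0, 0], "hand": 1}]}}

```text
t: 9.4
eef_pos: [0.4489, -0.1653, 0.028]
ee_rot: [3.141, -0.001, -2.507]
force: [-0.3, 0.2, 0.7]
width: 0.0001
gripper_force: 0.0
```

```bash
python3 - <<'E'
from h import *
at()
E
```

```text
t 9.4 s,t,z mm [-1.238e+02 -1.000e-01  2.800e+01] F u,n,z [-0.17  0.33  0.72] w 0.0001
```

Now inwards in small steps until the force rises gently.

Emit:
{"method": "move_arm", "body": {"rows": [{"translation": [-0.2, 0, 0], "rot": [0, 0, 0], "hand": 1}, {"translation": [-0.3, 0, 0], "rot": [0, 0, 0], "hand": 1}, {"translation": [-0.4, 0, 0], "rot": [0, 0, 0], "hand": 1}, {"translation": [-0.4, 0, 0], "rot": [0, 0, 0], "hand": 1}]}}

```text
t: 9.73
eef_pos: [0.4521, -0.163, 0.0288]
ee_rot: [3.141, -0.0, -2.507]
force: [-0.7, -0.8, -0.6]
width: 0.0005
gripper_force: 0.3
```

```bash
python3 - <<'E'
from h import *
at()
E
```

```text
t 9.73 s,t,z mm [-119.9   -0.2   28.8] F u,n,z [-1.06 -0.21 -0.57] w 0.0005
```

Emit:
{"method": "move_arm", "body": {"rows": [{"translation": [-0.1, 0, 0], "rot": [0, 0, 0], "hand": 1}, {"translation": [-0.2, 0, 0], "rot": [0, 0, 0], "hand": 1}, {"translation": [-0.2, 0, 0], "rot": [0, 0, 0], "hand": 1}]}}

```text
t: 9.98
eef_pos: [0.4534, -0.162, 0.0288]
ee_rot: [3.141, -0.001, -2.507]
force: [-1.3, -1.5, 0.1]
width: 0.0007
gripper_force: 1.4
```

```bash
python3 - <<'E'
from h import *
at()
E
```

```text
t 9.98 s,t,z mm [-1.183e+02 -1.000e-01  2.880e+01] F u,n,z [-1.93 -0.39  0.08] w 0.0007
```

Emit:
{"method": "move_arm", "body": {"rows": [{"translation": [-0.1, 0, 0], "rot": [0, 0, 0], "hand": 1}, {"translation": [-0.15, 0, 0], "rot": [0, 0, 0], "hand": 1}, {"translation": [-0.15, 0, 0], "rot": [0, 0, 0], "hand": 1}]}}

```text
t: 10.23
eef_pos: [0.4535, -0.1616, 0.0287]
ee_rot: [3.14, -0.003, -2.508]
force: [-4.4, -6.1, 2.9]
width: 0.0003
gripper_force: 3.6
```

```bash
python3 - <<'E'
from h import *
at()
E
```

```text
t 10.23 s,t,z mm [-1.179e+02  1.000e-01  2.870e+01] F u,n,z [-7.16 -2.27  2.93] w 0.0003
```

The finger has met a firm stop, so the clip should be shut. I'll back straight out, lift and cross over.

Emit:
{"method": "move_arm", "body": {"rows": [{"translation": [1, 0, 0], "rot": [0, 0, 0], "hand": 1}, {"translation": [3, 0, 0], "rot": [0, 0, 0], "hand": 1}, {"translation": [3.5, 0, -3], "rot": [0, 0, 0], "hand": 1}, {"translation": [3.5, 0, -7], "rot": [0, 0, 0], "hand": 1}, {"translation": [1, 0, -9.5], "rot": [0, 0, 0], "hand": 1}, {"translation": [-3, 0, -9.5], "rot": [0, 0, 0], "hand": 1}, {"translation": [-7, 0, -9.5], "rot": [0, 0, 0], "hand": 1}, {"translation": [-11, 0.3, -9.5], "rot": [0, 0, 0], "hand": 1}]}}

```text
t: 10.9
eef_pos: [0.5439, -0.0925, 0.1254]
ee_rot: [-3.14, 0.004, -2.508]
force: [0.4, -0.4, -0.2]
width: 0.0003
gripper_force: 0.0
```

Emit:
{"method": "move_arm", "body": {"rows": [{"translation": [-4, 0.2, 0], "rot": [0, 0, 0], "hand": 1}, {"translation": [-8, 0.4, 0], "rot": [0, 0, 0], "hand": 1}, {"translation": [-12, 0.5, 0], "rot": [0, 0, 0], "hand": 1}, {"translation": [-13, 0.5, 0], "rot": [0, 0, 0], "hand": 1}, {"translation": [-13, 0.5, 0], "rot": [0, 0, 0], "hand": 1}]}}

```text
t: 11.32
eef_pos: [0.646, -0.0101, 0.1231]
ee_rot: [-3.141, 0.001, -2.505]
force: [1.0, -0.2, -0.6]
width: 0.001
gripper_force: 0.0
```

```bash
python3 - <<'E'
from h import *
at()
im,d=prof("side",range(-140,-94,4),.02)
im,d=prof("top",range(-140,-94,4),.02)
im,d=prof("top",range(92,148,4),.02)
at()
cv2.imwrite("pics/s6.png",cv2.resize(arm.grab_frame("side")[0][160:350,180:420,::-1],None,fx=3,fy=3))
E
```

```text
t 11.32 s,t,z mm [126.9   7.8 123.1] F u,n,z [ 0.72 -0.75 -0.65] w 0.001
side -140 48 [-1. -0.  1.  1.  3.]
side -136 53 [-1. -0.  1.  1.  3.]
side -132 50 [-1.  0.  1.  2.  3.]
side -128 51 [-1. -0.  1.  2.  4.]
side -124 50 [-2.  0.  1.  1.  3.]
side -120 48 [-1.  0.  1.  2.  3.]
side -116 48 [-1. -0.  1.  2.  3.]
side -112 53 [-1.  0.  1.  2.  3.]
side -108 195 [ 0. 37. 51. 65. 70.]
side -104 105 [-1.  1. 69. 71. 72.]
side -100 89 [-1.  1. 69. 70. 72.]
side -96 71 [ 1. 69. 71. 71. 72.]
top -140 34 [-3. -1.  1.  2.  5.]
top -136 30 [-2. -1.  1.  2.  3.]
top -132 34 [-3. -1.  1.  1.  3.]
top -128 31 [-3. -1. -1.  1.  3.]
top -124 33 [-2. -1.  0.  1.  2.]
top -120 7 [-2. -1.  0.  1.  1.]
top -112 9 [62. 64. 66. 67. 69.]
top -108 32 [69. 70. 71. 72. 73.]
top -104 38 [67. 69. 71. 72. 73.]
top -100 35 [68. 70. 70. 72. 73.]
top -96 36 [69. 71. 72. 73. 75.]
top 92 2 [71. 71. 72. 72. 73.]
t 11.47 s,t,z mm [123.1   7.7 123.7] F u,n,z [-0.59  0.23  0.65] w 0.0005
```

View pics/s6.png

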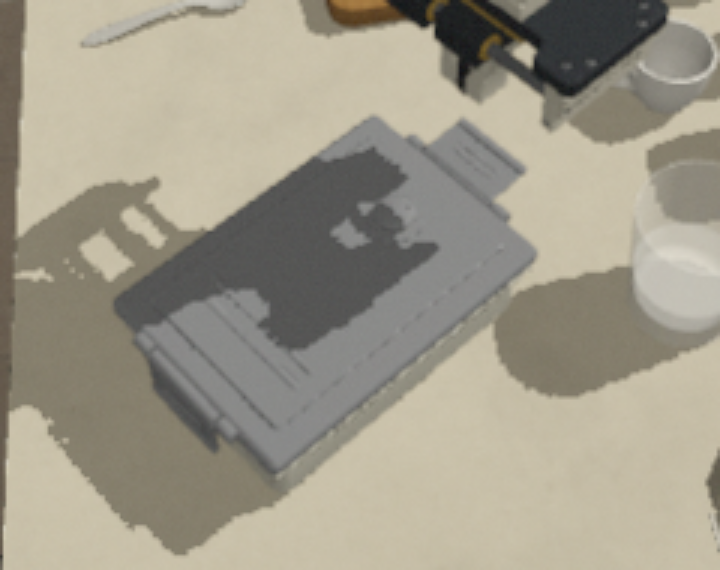

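The plain clip now hangs flat against the dish end, around (190,410) in the crop, and the dish hasn't moved. Next is the vent-end clip, pressed about 10 mm off-centre, away from the tumbler.

Emit:
{"method": "move_arm", "body": {"rows": [{"translation": [-0.1, 0.2, 1.5], "rot": [0, 0, 0], "hand": 1}, {"translation": [-0.1, 0.3, 3.5], "rot": [0, 0, 0], "hand": 1}, {"translation": [-0.1, 0.3, 5], "rot": [0, 0, 0], "hand": 1}, {"translation": [-0.1, 0.3, 6], "rot": [0, 0, 0], "hand": 1}, {"translation": [-0.1, 0.3, 6.5], "rot": [0, 0, 0], "hand": 1}, {"translation": [-0.1, 0.3, 6.5], "rot": [0, 0, 0], "hand": 1}]}}

```text
t: 12.02
eef_pos: [0.6424, -0.0096, 0.0587]
ee_rot: [3.141, -0.0, -2.507]
force: [-0.4, 0.1, 0.6]
width: 0.0004
gripper_force: 0.0
```

```bash
python3 - <<'E'
from h import *
at(); go(.1242,.01,.028)
E
```

```text
t 12.02 s,t,z mm [124.3  10.4  58.7] F u,n,z [-0.28  0.27  0.6 ] w 0.0004
to [ 0.6425 -0.0099  0.028 ] cm [ 0.01 -0.04  3.07] deg [ 0.01 -0.01 -0.07]
```

Emit:
{"method": "move_arm", "body": {"rows": [{"translation": [0, 0, 0.6], "rot": [0, 0, 0], "hand": 1}, {"translation": [0, 0, 1.2], "rot": [0, 0, 0], "hand": 1}, {"translation": [0, 0, 1.8], "rot": [0, 0, 0], "hand": 1}, {"translation": [0, 0, 2.4], "rot": [0, 0, 0], "hand": 1}, {"translation": [0, 0, 3], "rot": [0, 0, 0], "hand": 1}, {"translation": [0.2, 0, 3], "rot": [0, 0, 0], "hand": 1}, {"translation": [0.4, 0, 3], "rot": [0, 0, 0], "hand": 1}, {"translation": [0.4, 0, 3], "rot": [0, 0, 0], "hand": 1}]}}

```text
t: 12.68
eef_pos: [0.6396, -0.0113, 0.0285]
ee_rot: [3.141, 0.001, -2.507]
force: [3.2, 2.4, -2.9]
width: 0.0006
gripper_force: 1.7
```

```bash
python3 - <<'E'
from h import *
at()
E
```

```text
t 12.68 s,t,z mm [121.1  10.7  28.5] F u,n,z [ 4.02  0.04 -2.9 ] w 0.0006
```

Emit:
{"method": "move_arm", "body": {"rows": [{"translation": [0.1, 0, 0], "rot": [0, 0, 0], "hand": 1}, {"translation": [0.15, 0, 0], "rot": [0, 0, 0], "hand": 1}, {"translation": [0.15, 0, 0], "rot": [0, 0, 0], "hand": 1}]}}

```text
t: 12.93
eef_pos: [0.6388, -0.0119, 0.029]
ee_rot: [-3.141, 0.001, -2.507]
force: [3.9, 2.6, -4.3]
width: 0.0005
gripper_force: 2.5
```

```bash
python3 - <<'E'
from h import *
at()
E
```

```text
t 12.93 s,t,z mm [120.   10.6  29. ] F u,n,z [ 4.72 -0.19 -4.34] w 0.0005
```

Emit:
{"method": "move_arm", "body": {"rows": [{"translation": [-1, 0, 0], "rot": [0, 0, 0], "hand": 1}, {"translation": [-3, 0.2, 0], "rot": [0, 0, 0], "hand": 1}, {"translation": [-3, 0.3, -4], "rot": [0, 0, 0], "hand": 1}, {"translation": [-3, 0.3, -8], "rot": [0, 0, 0], "hand": 1}, {"translation": [1, -0.5, -9.5], "rot": [0, 0, 0], "hand": 1}, {"translation": [5, -1, -9.5], "rot": [0, 0, 0], "hand": 1}, {"translation": [9, -1, -9.5], "rot": [0, 0, 0], "hand": 1}, {"translation": [13, -1, -9.5], "rot": [0, 0, 0], "hand": 1}]}}

```text
t: 13.6
eef_pos: [0.5378, -0.0986, 0.1242]
ee_rot: [3.141, -0.001, -2.507]
force: [0.4, -0.1, -0.8]
width: 0.0005
gripper_force: 0.0
```

```bash
python3 - <<'E'
from h import *
at()
im,d=prof("side",range(92,148,4),.02)
im,d=prof("top",range(92,148,4),.02)
prof("side",range(-120,-94,4),.02);at()
for n in("side","top"):
    p=cam(n)
    for l in["clip_plain_pad","clip_vent_pad","vent_top","food_box"]:
      for r in arm.pinpoint(l,n)[:1]:
        x=w(p,r["point"]); e=x[:2]-C; print(l,round(r["p"],2),x.round(4),(e@U).round(4),(e@N).round(4))
E
```

```text
t 13.6 s,t,z mm [-12.7   0.8 124.2] F u,n,z [ 0.24 -0.3  -0.76] w 0.0005
side 136 2 [-1. -1. -0.  1.  1.]
side 140 6 [-1.  0.  1.  2.  2.]
side 144 21 [-2. -1.  1.  2.  3.]
top 92 36 [68. 70. 71. 73. 74.]
top 96 34 [67. 69. 70. 71. 73.]
top 100 37 [68. 69. 70. 71. 73.]
top 104 24 [66. 67. 69. 70. 71.]
top 108 1 [-1. -1. -1. -1. -1.]
top 112 33 [-2. -1. -0.  1.  3.]
top 116 29 [-3. -2. -1.  1.  3.]
top 120 31 [-4. -2.  0.  1.  1.]
top 124 33 [-3. -1. -1.  1.  3.]
top 128 30 [-3. -1. -0.  2.  3.]
top 132 29 [-2. -1.  0.  1.  3.]
top 136 30 [-3. -2. -1.  1.  2.]
top 140 34 [-3. -1.  0.  2.  4.]
top 144 29 [-3. -0.  1.  2.  3.]
side -120 50 [-1. -0.  1.  2.  3.]
side -116 49 [-1.  0.  1.  1.  3.]
side -112 133 [-0.  2. 41. 59. 66.]
side -108 148 [-0.  2. 51. 70. 72.]
side -104 93 [-1.  1.  5. 71. 72.]
side -100 75 [ 1. 68. 70. 71. 72.]
side -96 69 [ 0. 69. 71. 72. 73.]
t 13.75 s,t,z mm [-13.6   0.7 124.7] F u,n,z [ 1.01 -0.3   0.17] w 0.0005
clip_plain_pad 0.85 [ 0.461  -0.1569  0.0433] -0.1091 -0.0005
food_box 0.96 [ 5.464e-01 -9.160e-02  4.000e-04] -0.0016 0.0014
clip_plain_pad 0.38 [ 0.4585 -0.1593  0.0523] -0.1126 -0.001
```

The vent clip is down: nothing shows beyond s ≈ 108 mm, and the finger reached the shut position with a firm push. Now the cap.

Emit:
{"method": "move_arm", "body": {"rows": [{"translation": [-4, 0, 0], "rot": [0, 0, 0], "hand": 1}, {"translation": [-6.4, 0, 1], "rot": [0, 0, 0], "hand": 1}, {"translation": [-6.4, 0, 3], "rot": [0, 0, 0], "hand": 1}, {"translation": [-6.4, 0, 4.2], "rot": [0, 0, 0], "hand": 1}, {"translation": [-6.4, 0, 4.6], "rot": [0, 0, 0], "hand": 1}, {"translation": [-6.4, 0, 5], "rot": [0, 0, 0], "hand": 1}, {"translation": [-6.4, 0, 5], "rot": [0, 0, 0], "hand": 1}]}}

```text
t: 14.73
eef_pos: [0.5908, -0.0596, 0.0735]
ee_rot: [3.141, -0.001, -2.507]
force: [0.6, -0.1, 0.1]
width: 0.0001
gripper_force: 0.0
```

```bash
python3 - <<'E'
from h import *
at()
E
```

```text
t 14.73 s,t,z mm [53.1  0.7 73.5] F u,n,z [ 0.46 -0.42  0.12] w 0.0001
```

Emit:
{"method": "move_arm", "body": {"rows": [{"translation": [0.2, 0, 0.2], "rot": [0, 0, 0], "hand": 1}, {"translation": [0.2, 0, 0.3], "rot": [0, 0, 0], "hand": 1}, {"translation": [0.2, 0, 0.4], "rot": [0, 0, 0], "hand": 1}, {"translation": [0.2, 0, 0.4], "rot": [0, 0, 0], "hand": 1}]}}

```text
t: 15.07
eef_pos: [0.5899, -0.0609, 0.0707]
ee_rot: [-3.141, 0.001, -2.507]
force: [0.5, 0.4, 2.6]
width: 0.0007
gripper_force: 1.0
```

```bash
python3 - <<'E'
from h import *
at()
E
```

```text
t 15.07 s,t,z mm [51.6  0.2 70.7] F u,n,z [ 0.62 -0.01  2.55] w 0.0007
```

Contact at 2.5 N, so the cap is moving. Continuing.

Emit:
{"method": "move_arm", "body": {"rows": [{"translation": [0, 0, 0.1], "rot": [0, 0, 0], "hand": 1}, {"translation": [0, 0, 0.2], "rot": [0, 0, 0], "hand": 1}, {"translation": [0, 0, 0.3], "rot": [0, 0, 0], "hand": 1}, {"translation": [0, 0, 0.3], "rot": [0, 0, 0], "hand": 1}]}}

```text
t: 15.4
eef_pos: [0.59, -0.0609, 0.0677]
ee_rot: [-3.141, 0.001, -2.507]
force: [-0.4, -0.4, 6.0]
width: 0.0006
gripper_force: 3.2
```

```bash
python3 - <<'E'
from h import *
at()
E
```

```text
t 15.4 s,t,z mm [51.6  0.2 67.7] F u,n,z [-0.57 -0.04  5.95] w 0.0006
```

Emit:
{"method": "move_arm", "body": {"rows": [{"translation": [0, 0, 0.1], "rot": [0, 0, 0], "hand": 1}, {"translation": [0, 0, 0.15], "rot": [0, 0, 0], "hand": 1}, {"translation": [0, 0, 0.15], "rot": [0, 0, 0], "hand": 1}]}}

```text
t: 15.65
eef_pos: [0.5901, -0.0609, 0.0668]
ee_rot: [-3.14, 0.001, -2.506]
force: [-2.1, 0.9, 11.8]
width: 0.0006
gripper_force: 5.8
```

```bash
python3 - <<'E'
from h import *
at()
E
```

```text
t 15.65 s,t,z mm [51.7  0.1 66.8] F u,n,z [-1.17  2.01 11.81] w 0.0006
```

It's against a firm stop at about 12 N, so the cap is shut. I'll lift away and check.

Emit:
{"method": "move_arm", "body": {"rows": [{"translation": [0, 0, -2], "rot": [0, 0, 0], "hand": 1}, {"translation": [0, 0, -6], "rot": [0, 0, 0], "hand": 1}, {"translation": [3, 0, -9], "rot": [0, 0, 0], "hand": 1}, {"translation": [7, 0, -9], "rot": [0, 0, 0], "hand": 1}, {"translation": [11, 0, -9], "rot": [0, 0, 0], "hand": 1}, {"translation": [15, 0, -9], "rot": [0, 0, 0], "hand": 1}, {"translation": [19, 0, -9], "rot": [0, 0, 0], "hand": 1}, {"translation": [22, 0, -9], "rot": [0, 0, 0], "hand": 1}]}}

```text
t: 16.32
eef_pos: [0.4089, -0.1921, 0.155]
ee_rot: [3.14, -0.001, -2.507]
force: [-0.1, -0.7, -0.0]
width: 0.0003
gripper_force: 0.0
```

```bash
python3 - <<'E'
from h import *
at()
im,d=prof("side",range(92,124,4),.02)
prof("top",range(92,124,4),.02)
for n in("side","top"):
    im,d=arm.grab_frame(n); p=cam(n)
    rs=np.array([[ray(p,u,v) for u in range(640)] for v in range(400)]); W=(rs*d[...,None])@Rc(p).T+p["position"]
    e=W[...,:2]-C; k=(d>0)&(np.hypot(e@U-.051,e@N)<.008)&(W[...,2]<.1); print(n,"cap z",np.median(W[...,2][k]).round(4),k.sum())
    for l in["clip_plain_pad","clip_vent_pad","vent_top","food_box","espresso_cup","tumbler","teaspoon"]:
      for r in arm.pinpoint(l,n)[:1]:
        x=w(p,r["point"]); g=x[:2]-C; print(l,round(r["p"],2),x.round(4),(g@U).round(4),(g@N).round(4))
    if n=="side": cv2.imwrite("pics/s7.png",cv2.resize(im[120:350,180:450,::-1],None,fx=2.6,fy=2.6))
E
```

```text
t 16.32 s,t,z mm [-171.9    2.   155. ] F u,n,z [-0.5  -0.5  -0.03] w 0.0003
side 92 44 [69. 70. 71. 72. 73.]
side 96 30 [69. 70. 71. 72. 72.]
side 100 52 [68. 70. 71. 72. 73.]
side 104 14 [69. 69. 70. 72. 72.]
top 92 36 [68. 70. 71. 72. 73.]
top 96 36 [68. 69. 70. 71. 72.]
top 100 34 [68. 69. 71. 72. 74.]
top 104 25 [66. 67. 69. 70. 72.]
top 108 2 [-0. -0.  0.  0.  0.]
top 112 31 [-3. -2. -0.  1.  2.]
top 116 30 [-3. -0.  1.  2.  4.]
top 120 28 [-2. -1. -0.  1.  3.]
side cap z 0.0795 52
clip_plain_pad 0.52 [ 0.46   -0.1547  0.0453] -0.1087 0.0018
clip_vent_pad 0.45 [ 0.6338 -0.027   0.0492] 0.107 0.0014
vent_top 0.71 [ 0.5885 -0.0638  0.0827] 0.0488 -0.0013
food_box 0.56 [ 0.544  -0.0905 -0.0018] -0.0029 0.0037
espresso_cup 0.6 [ 0.7897  0.0698 -0.0013] 0.29 -0.0131
tumbler 0.55 [ 0.7686 -0.0921  0.0016] 0.1769 -0.1309
teaspoon 0.53 [0.461  0.19   0.0014] 0.0967 0.2786
top cap z 0.0798 42
clip_plain_pad 0.43 [ 0.4577 -0.1569  0.0524] -0.1118 0.0014
clip_vent_pad 0.72 [ 0.4611  0.1937 -0.0012] 0.099 0.2816
vent_top 0.48 [ 0.5896 -0.0581  0.0826] 0.0531 0.0026
food_box 0.91 [ 0.5481 -0.0928  0.0013] -0.001 -0.0006
espresso_cup 0.81 [0.7841 0.0726 0.0025] 0.2872 -0.0076
tumbler 0.87 [ 0.7683 -0.093   0.0021] 0.1762 -0.1315
teaspoon 0.59 [ 0.4585  0.1916 -0.0023] 0.0957 0.2815
```

View pics/s7.png

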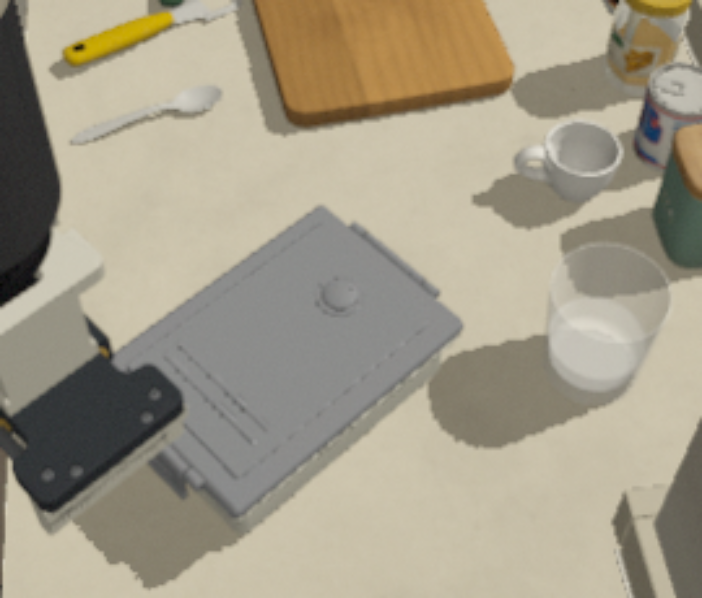

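The final picture shows the cap seated at (338,293) and both clips hanging down, with the vent end at (395,260) and the plain end at (175,475). The cup, glass and spoon are where they were. Handing in.

```bash
python3 -c "
from station import arm
print(arm.job_done())"
```

```text
the job is handed in; nothing more can be done
None
```

I pressed the plain-end clip shut, then the vent-end clip, then the vent cap, and handed the job in at about 17 s. The vent clip's last few degrees are inferred from the firm stop because neither camera sees that face; the dish slid 1–2 mm, and the cup, glass and spoon were not disturbed.

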